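# Put the ring cutters away and press the tin shut

### The arm

A 6-joint arm with a two-finger parallel gripper is mounted at the origin on a cart in front of the work surface, level with it; the furniture and walls round the work are solid. World frame = base frame: x ahead of the robot, y to its left, z up, the work surface at z = 0. Lengths are in m, angles in degrees, forces in N, time in s.
With the tool pointing down it reaches from about 0.275 to 0.975 m from the base axis. Payload 8.4 kg.
Tool frame: the origin (TCP) lies between the finger pads; the fingertips stand 25 mm ahead of it and the grasp point (between the pads) lies 6 mm ahead of it (bot.tcp_to_tips is the distance from the TCP to the fingertips, in m); z points along the fingers, y is the line along which they close (so a half turn about z gives the same grasp; the last joint's range is limited). The gripper opens to 92 mm and grips with 3 to 60 N. Pads are 20 mm wide; open, the fingers measure 128 mm over their backs; the gripper's body (75 mm by 189 mm) begins 69 mm behind the grasp point.
Start: joints at [-0.138, 20.225, 93.587, -0, 66.188, -0.138], TCP at [0.625, -0, 0.215] pointing down, gripper open.
Joint ranges: [-150.9, 150.9], [-52.94, 120.26], [3.33, 152.33], [-74.26, 254.26], [0, 154.13], [-172.89, 172.89]. Speed limits (degrees/s): [127.2, 127.2, 159.86, 180, 180, 180].

### API

Orientations are given as [roll, pitch, yaw] about the fixed x, y, z axes, in that order (R = Rz(yaw) Ry(pitch) Rx(roll)).
In Python, from station import bot, cams gives the robot as it stands.
- The arm moves only by the shell command python3 -m inch 'ROWS' [FORCE]. ROWS is text: rows parted by semicolons, each of 5 numbers parted by spaces: the shift along the world's x, y, z scaled (see below), then the turn about the world's z scaled (see below), then the opening, from -1 (shut) to 1 (fully open). A call has 1 to 20 rows; each row is the pose to reach, as a shift and turn from the pose commanded when the call began, turning the shorter way round; what a row does not reach only later rows make up. The controller multiplies each number of a shift by 150 mm and each number of a turn by 180 degrees. A row lasts 1/8 s, in which the tool goes at most 62.5 mm and 10.7 degrees, less where a joint would pass 70% of its speed; a pose out of reach is approached as far as the arm can. A call with a number of a shift or a turn outside -1 to 1 is refused whole. A call with a gripper value outside its range is refused whole. The fingers move at their own pace and stop on an object; FORCE is the grip in N (left out, the last holds). Time passes only in rows, so rows that repeat a pose let the fingers close. It gives the time, the measured TCP pose, the force, the opening and the grip force at its end, in the units of the state.
- bot.get_state(): the state, without advancing time (a new reading comes with each control period).
- cams.snapshot(name): name is "scene" or "side" or "wrist"; returns a dict with "img" (400x640x3 uint8, red, green, blue), "fovy" (degrees; the focal length in pixels is half the picture's height over the tangent of half this angle, whatever the lens; pixels are square), "cx", "cy" (the principal point, pixels), "cam_to_world" (4x4, takes a point from camera to world coordinates); the wrist camera has in their place "T_tool_cam" (4x4, takes a point from camera to tool coordinates, whose origin is the TCP and whose axes are the flange's). Camera axes: x right, y up, looking along -z (the intrinsics and any distortion apply to the point x, -y, -z); pixel columns grow to the right and rows downward; lengths in m; the calibration is good to about 2 mm. A picture is of the moment at which its call begins: read the wrist's pose just before it. There is no depth.
- bot.job_done(): hands the job in; it is judged then, once.
The state is a dict: "time": time; "qpos": joint angles; "dq": joint speeds; "tau": joint torques, N m; "position": TCP position; "eef_rot": TCP orientation; "wrist_force": force on the tool from outside, world axes, zero at the start; "torque": the same for the moment, N m; "grip_width": opening from 0.0 (shut) to 1.0 (fully open); "finger_force": force on a finger pad.
Only numpy, scipy, OpenCV 4.12 (cv2) and the standard library are available. Lean on these libraries where they do the work, as an engineer would, in place of code of your own. Each camera call takes 0.05 s, during which the arm holds its last target. There are 200 camera calls.

### The job

Put the ring cutters away: drop the one that has been crushed to an oval into the shallow scrap tray, and lay the two good round cutters side by side inside the round tin. Then set the lid on the tin (do not drop it) and press it down until it snaps fully home, level all round, and let go. Leave the cup of egg and the roll of tape where they are.

Things in the scene. Friction and masses are not known exactly. Their poses are not given: they have to be found in the camera images.
- tin: Open round metal tin, fixed; 166 mm outside, 160 mm inside diameter, 60 mm high, wall and floor 3 mm. Origin: centre of its underside, z up. Six steel spring beads inside, 5 mm below the rim, stick out 6.5 mm from the wall and hold the lid once it is pressed past them. Tin left and tray right, or the other way round.
- tin_mouth (a point): Centre of the tin's mouth, level with the rim, 60 mm above the counter.
- lid: Loose round metal lid, 53 mm high, 180 g. From below: plug 18 mm deep, tapered, 140 mm across at the foot, 152 at most; flange 170 mm across, 3 mm thick, that lands on the rim; central wooden knob 26 mm across, 32 mm high. Starts plug down. Origin: centre of the plug's underside, z up. Merely laid on, it stands 8 mm proud; up to 15 N down on the knob snaps it home.
- lid_flange (a point): Centre of the underside of the lid's flange, 18 mm above the lid's origin; meets the tin's mouth centre when the lid is home.
- lid_knob (a point): Centre of the top of the lid's knob, 53 mm above the lid's origin.
- cutter_large: Good larger tinplate ring cutter, round, 66 mm over the rolled upper edge, 62 mm below it, 32 mm high, standing upright. Origin: centre of its underside, z up.
- cutter_small: Good smaller tinplate ring cutter, round, 54 mm over the rolled upper edge, 50 mm below it, 30 mm high, standing upright. Origin: centre of its underside, z up.
- cutter_crushed: Reject: a metal ring cutter crushed to an oval, 82 mm long by 46 mm wide, 32 mm high, standing upright. Origin: centre of its underside; x along the oval's length, y across it, z up. The three cutters stand in a loose row, in any order.
- crushed_mid (a point): Centre of the crushed cutter, 15.5 mm above its origin.
- tray: Shallow open rectangular metal scrap tray, fixed to the counter, 170 mm along its x, 140 mm along its y, 30 mm high, wall 4 mm. Origin: centre of its underside, z up.
- egg_cup: Bystander: small steel cup holding egg, 67 mm across, 42 mm high. Origin: centre of its underside.
- masking_tape: Bystander: roll of masking tape lying flat, 96 mm across, 25 mm high. Origin: centre of its underside.
Things that resemble listed ones, but are neither listed nor needed, are in the scene too. Leave any orange look-alike of the cutter_large alone.

How it is judged:
By the outcome, as a careful person would: the job done as asked, in the order asked, and still so for the second after the job is handed in, with the robot touching nothing.
It also fails if it takes over 72 s, if anything falls off the work surface, if the arm or the gripper's body presses on something with over 40 N, if the wrist force passes 120 N, or if a joint passes its speed limit or range.

## Working session

There is one attempt and no reset: what is moved stays moved. The work goes in short steps, Python scripts to look and compute and a shell command to move; the robot and the scene stay as the last step left them, time stands still between calls to the robot, and variables do not carry over. Pictures are saved under pics/ and viewed, at most 10 in all, crops included, and the job is handed in when it is done.

```bash
ls; mkdir -p pics; python3 - <<'E'
from station import bot,cams
import cv2,json
s=bot.get_state();print(s)
for n in("scene","side"):
    d=cams.snapshot(n);cv2.imwrite(f"pics/{n}0.png",d["img"][:,:,::-1])
    print({k:v for k,v in d.items() if k!="img"})
E
```

```text
pics
{'time': 0.0, 'qpos': array([-1.38629205e-01,  2.02615321e+01,  9.36282032e+01, -5.97079750e-04,
        6.61900704e+01, -1.38486340e-01]), 'dq': array([-0.08415891,  0.06690197,  0.0233719 , -0.0628982 ,  0.03982806,
        0.09089504]), 'tau': array([-2.43486713e-03, -5.93846583e+01, -3.34216332e+01,  6.94100303e-02,
        2.34022352e-02, -1.15005114e-04]), 'position': array([ 6.24498109e-01, -1.44198416e-05,  2.13980637e-01]), 'eef_rot': array([-1.79920193e+02,  3.53030985e-04,  9.00000988e+01]), 'wrist_force': array([-1.03100015,  0.01548954,  0.04363438]), 'torque': array([ 0.03568931, -0.02706372, -0.00014836]), 'finger_force': 0.0, 'grip_width': 1.0010643148432434}
{'fovy': 44.71949864724904, 'cx': 320.4805091716453, 'cy': 197.77718920236705, 'cam_to_world': array([[ 7.42935133e-01,  3.80300472e-01, -5.50834765e-01,
        -3.45681301e-01],
       [-6.69362731e-01,  4.20919965e-01, -6.12192712e-01,
        -9.23578794e-01],
       [-9.59827029e-04,  8.23527737e-01,  5.67275193e-01,
         9.40915687e-01],
       [ 0.00000000e+00,  0.00000000e+00,  0.00000000e+00,
         1.00000000e+00]])}
{'fovy': 52.72058437076604, 'cx': 318.0445998563098, 'cy': 198.4170767169016, 'cam_to_world': array([[ 0.99302045,  0.03571445, -0.11240494,  0.36030144],
       [-0.11541254,  0.49058411, -0.86371707, -1.00598079],
       [ 0.0242969 ,  0.87066165,  0.49128194,  0.64108174],
       [ 0.        ,  0.        ,  0.        ,  1.        ]])}
```

View both.

View pics/scene0.png

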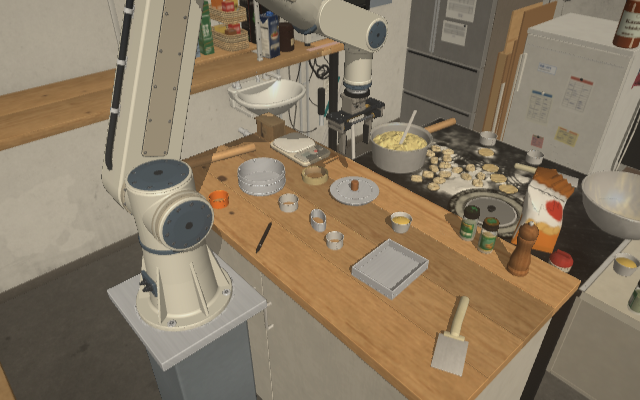

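View pics/side0.png

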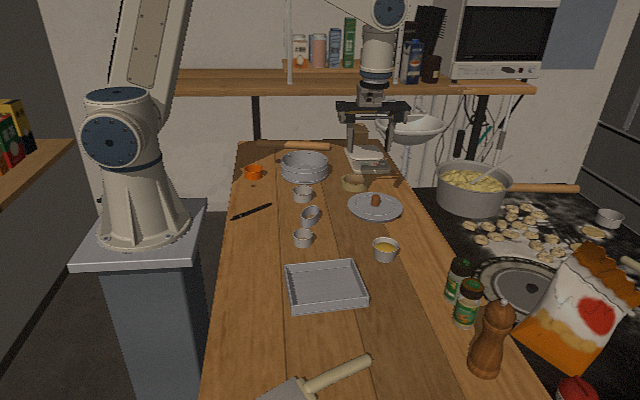

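```bash
cat > h.py <<'E'
from station import bot,cams
import numpy as np,cv2
from scipy.spatial.transform import Rotation as Ro
def snap(n,f=None):
    s=bot.get_state();d=cams.snapshot(n)
    if n=="wrist":
        T=np.eye(4);T[:3,:3]=Ro.from_euler("xyz",s["eef_rot"],degrees=True).as_matrix();T[:3,3]=s["position"]
        d["cam_to_world"]=T@d["T_tool_cam"]
    if f: cv2.imwrite(f"pics/{f}.png",d["img"][:,:,::-1])
    np.savez(f"{f or n}.npz",**{k:d[k] for k in("img","fovy","cx","cy","cam_to_world")})
    return d
def foc(d): return 200/np.tan(np.radians(d["fovy"])/2)
def ray(d,u,v,z):
    M=d["cam_to_world"];f=foc(d)
    r=M[:3,:3]@np.array([(u-d["cx"])/f,-(v-d["cy"])/f,-1.]);c=M[:3,3]
    return (c+r*(z-c[2])/r[2])[:2].round(4)
def proj(d,P):
    M=d["cam_to_world"];p=(np.atleast_2d(P)-M[:3,3])@M[:3,:3];f=foc(d)
    return np.c_[d["cx"]-f*p[:,0]/p[:,2],d["cy"]+f*p[:,1]/p[:,2]]
E
python3 - <<'E'
from h import *
a=snap("scene","s1");b=snap("side","s2")
for n,pa,pb,z in [("tin",(262,167),(304,160),.06),("tape",(315,172),(354,180),.025),("knob",(354,183),(375,196),.053),("c1",(288,199),(303,190),.03),("c2",(318,213),(310,211),.032),("c3",(335,236),(303,233),.03),("egg",(401,217),(386,243),.042),("tray",(390,262),(326,280),.03),("orange",(219,195),(254,168),.03)]:
    print(n,ray(a,*pa,z),ray(b,*pb,z))
A=cv2.resize(a["img"][145:295,200:440],(800,500),interpolation=cv2.INTER_CUBIC)
cv2.imwrite("pics/cropA.png",A[:,:,::-1])
E
```

```text
tin [0.4848 0.3068] [0.4757 0.2924]
tape [0.6385 0.1995] [0.6379 0.1947]
knob [0.659  0.0241] [0.6683 0.0302]
c1 [0.4548 0.1259] [0.4584 0.1262]
c2 [ 4.745e-01 -3.000e-04] [ 0.4677 -0.0074]
c3 [ 0.4371 -0.1178] [ 0.4383 -0.1155]
egg [ 0.6414 -0.1974] [ 0.6434 -0.1946]
tray [ 0.4718 -0.3027] [ 0.4746 -0.3074]
orange [0.2989 0.2982] [0.2999 0.3015]
```

View pics/cropA.png

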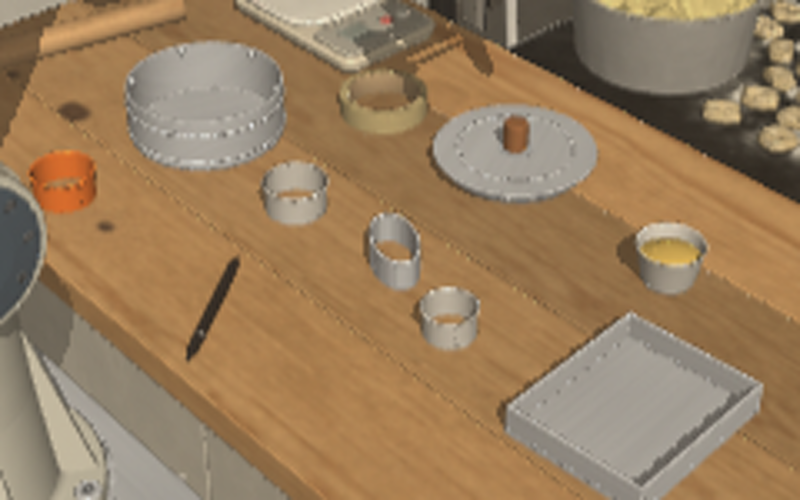

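```bash
python3 -m inch '-1 0 0.8 0 1; -1 0 0.8 0 1; -1 0 0.8 0 1; -1 0 0.8 0 1; -1 0 0.8 0 1'; python3 - <<'E'
from h import *
d=snap("wrist","w1")
print(d["cam_to_world"].round(3),d["fovy"])
print(proj(d,[[.457,.126,.03],[.471,-.004,.03],[.438,-.117,.03],[.663,.027,.053],[.48,.3,.06]]).round())
E
```

```text
time: 0.82
position: [0.4754, 0.0, 0.3346]
eef_rot: [179.9, 0.0, 90.0]
wrist_force: [0.2, 0.1, -0.5]
grip_width: 1.0
finger_force: 0.0
[[ 1.    -0.001 -0.001  0.476]
 [ 0.001  0.966  0.258  0.072]
 [ 0.001 -0.258  0.966  0.504]
 [ 0.     0.     0.     1.   ]] 62.60111922875008
[[304.  73.]
 [314. 168.]
 [293. 241.]
 [455. 148.]
 [322. -96.]]
```

View pics/w1.png

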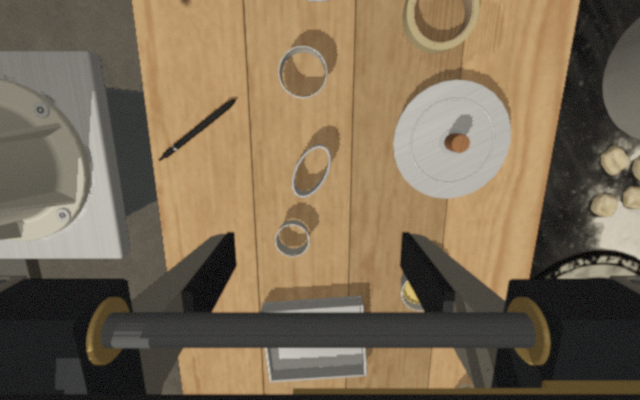

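```bash
python3 - <<'E'
from h import *
d=dict(np.load("w1.npz"))
A=cv2.resize(d["img"][30:270,260:520],(780,720)[:2] if 0 else (650,600),interpolation=cv2.INTER_CUBIC)
cv2.imwrite("pics/cropB.png",A[:,:,::-1])
E
```

```text
(no output)
```

View pics/cropB.png

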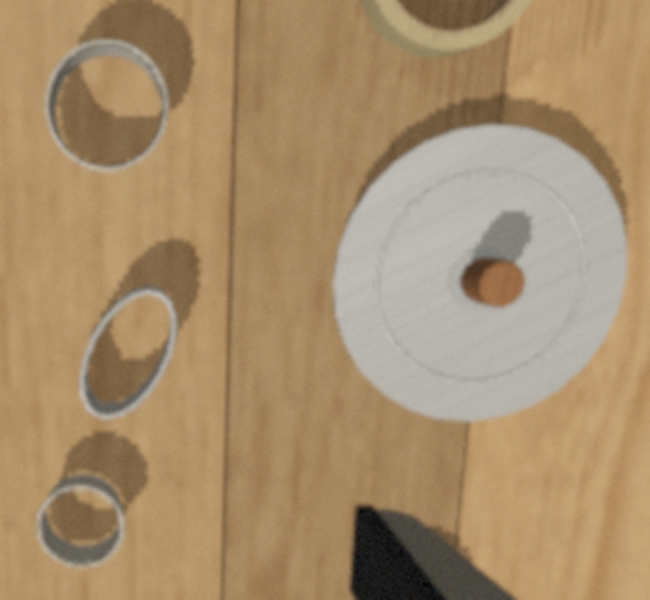

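```bash
python3 - <<'E'
from h import *
d=dict(np.load("w1.npz"))
R=lambda u,v,z:ray(d,u/2.5+260,v/2.5+30,z)
p=lambda n,*a:print(n,*a)
p("L",R(107,105,.032),"w",R(168,105,.032)-R(47,105,.032),"h",R(107,39,.032)-R(107,170,.032))
p("C",R(129,353,.032),"ax",R(156,290,.032)-R(101,416,.032), np.linalg.norm(R(156,290,.032)-R(101,416,.032)))
p("S",R(81.5,521,.03),"w",R(125,521,.03)-R(38,521,.03))
p("knob",R(500,283,.053),"lid",R(481,273,.02),"w",R(629,273,.02)-R(333,273,.02))
for f,L in(("s1",[("tin",262,167,.06)]),):
    pass
# ellipse fit of crushed rim by model: mean width at angles
from scipy.optimize import least_squares
im=cv2.cvtColor(d["img"],cv2.COLOR_RGB2HSV)
m=((im[...,1]<60)&(im[...,2]>110)).astype(np.uint8)
for n,(a,b,c,e),z in(("C",(285,355,140,200),.032),("L",(270,335,40,105),.032),("S",(270,315,212,262),.03)):
    ys,xs=np.nonzero(m[c:e,a:b]);P=np.array([ray(d,x+a,y+c,z) for x,y in zip(xs,ys)],np.float32)*1000
    print(n,len(P),cv2.fitEllipse(P))
E
```

```text
L [0.4558 0.1265] w [6.5e-02 1.0e-04] h [0.0007 0.0659]
C [ 0.4671 -0.008 ] ax [0.0321 0.0737] 0.08038718803391494
S [ 0.4374 -0.1126] w [5.35e-02 1.00e-04]
knob [0.6686 0.034 ] lid [0.6711 0.0369] w [1.716e-01 1.000e-04]
C 394 ((465.7076416015625, -8.159242630004883), (43.0843620300293, 79.61365509033203), 152.8354949951172)
L 474 ((454.98175048828125, 125.57437133789062), (61.62323760986328, 63.54899597167969), 91.63562774658203)
S 266 ((436.2650451660156, -113.99127960205078), (50.32657241821289, 52.38465118408203), 156.89804077148438)
```

```bash
python3 -m inch '-0.053 -0.053 -0.4 -0.06 1; -0.053 -0.053 -0.8 -0.12 1; -0.053 -0.053 -1 -0.142 1; -0.053 -0.053 -1 -0.142 1' 15 && python3 -m inch '0 0 -0.35 0 1; 0 0 -0.7 0 1; 0 0 -1 0 1;0 0 -1 0 1;0 0 -1 0 1;0 0 -1 0 -1;0 0 -1 0 -1;0 0 -1 0 -1;0 0 -1 0 -1;0 0 -1 0 -1;0 0 -1 0 -1' 15
```

```text
time: 1.38
position: [0.4653, -0.0079, 0.1813]
eef_rot: [-179.6, 0.2, 64.5]
wrist_force: [1.0, 0.3, 0.2]
grip_width: 1.0
finger_force: 0.0
time: 2.75
position: [0.467, -0.008, 0.0346]
eef_rot: [-180.0, 0.0, 64.4]
wrist_force: [0.4, -0.9, 0.4]
grip_width: 0.371
finger_force: 0.0
```

```bash
python3 -m inch '0 0 0 0 -1;0 0 0 0 -1;0 0 0 0 -1' 15;  python3 - <<'E'
from h import *
d=snap("wrist","w2");b=snap("side");
A=np.vstack([d["img"],cv2.resize(b["img"][180:270,250:394],(640,400))]);A=cv2.resize(A,(480,600));cv2.imwrite("pics/cropC.png",A[:,:,::-1])
E
```

```text
time: 3.12
position: [0.467, -0.0079, 0.0346]
eef_rot: [-180.0, 0.0, 64.4]
wrist_force: [0.2, 0.2, 0.2]
grip_width: 0.042
finger_force: 0.0
```

View pics/cropC.png

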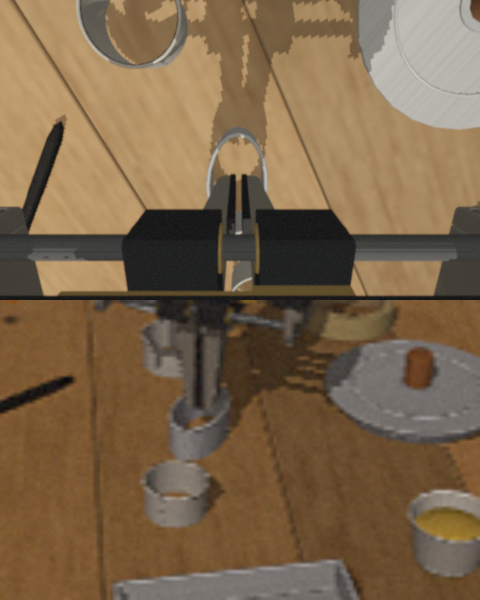

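```bash
python3 - <<'E'
from h import *
print(bot.tcp_to_tips, bot.get_state()["position"], [x for x in dir(bot) if x[0]!='_'])
a=snap("scene","s3");b=snap("side","s4")
p=bot.get_state()["position"]
for d in(a,b): print(proj(d,[p+[0,0,dz] for dz in(0,-.006,-.025)]).round(1))
A=np.hstack([cv2.resize(a["img"][175:250,290:350],(400,500),interpolation=cv2.INTER_CUBIC),cv2.resize(b["img"][175:250,280:340],(400,500),interpolation=cv2.INTER_CUBIC)]);cv2.imwrite("pics/cropD.png",A[:,:,::-1])
E
```

```text
0.025 [ 0.46701808 -0.00794713  0.034669  ] ['Unreachable', 'get_state', 'job_done', 'tcp_to_tips']
[[317.9 214.3]
 [317.9 215.9]
 [317.9 220.7]]
[[309.8 210.3]
 [309.8 212.1]
 [309.7 217.6]]
```

View pics/cropD.png

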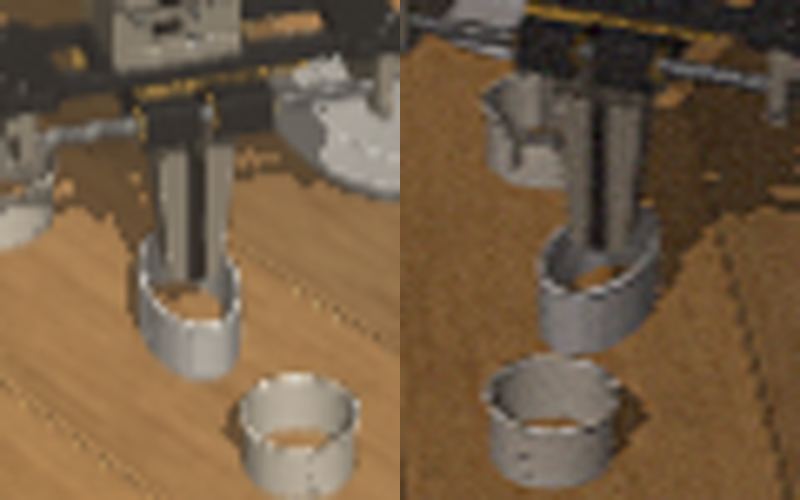

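```bash
python3 -m inch '0 0 0.3 0 -1;0 0 0.6 0 -1;0 0 0.6 0 1;0 0 0.6 0 1;0 0 0.6 0 1;0 0 0.6 0 1;0 0 0.6 0 1;0 0 0.6 0 1' 15;  python3 - <<'E'
from h import *
a=snap("scene","s3");b=snap("side","s4");w=snap("wrist","w3")
s=bot.get_state();p=s["position"];print(p,s["grip_width"])
for d in(a,b,w): print(proj(d,[p+[0,0,dz] for dz in(0,-.006,-.025)]).round(1), proj(d,[[.467,-.008,.032]]).round(1))
A=np.hstack([cv2.resize(a["img"][150:250,280:360],(400,500),interpolation=cv2.INTER_CUBIC),cv2.resize(b["img"][150:250,270:350],(400,500),interpolation=cv2.INTER_CUBIC)]);cv2.imwrite("pics/cropE.png",A[:,:,::-1])
E
```

```text
time: 4.32
position: [0.4669, -0.0079, 0.1244]
eef_rot: [-180.0, 0.0, 64.4]
wrist_force: [-0.4, 0.2, 0.3]
grip_width: 0.632
finger_force: 0.0
[ 0.46705649 -0.00795763  0.12464246] 0.7681729262254792
[[317.7 190.4]
 [317.7 192.1]
 [317.8 197.2]] [[317.9 215. ]]
[[310.3 182.7]
 [310.2 184.7]
 [310.1 190.6]] [[309.8 211.1]]
[[316.8 249.1]
 [316.8 244.9]
 [316.9 233.3]] [[317.1 204.6]]
```

View pics/cropE.png

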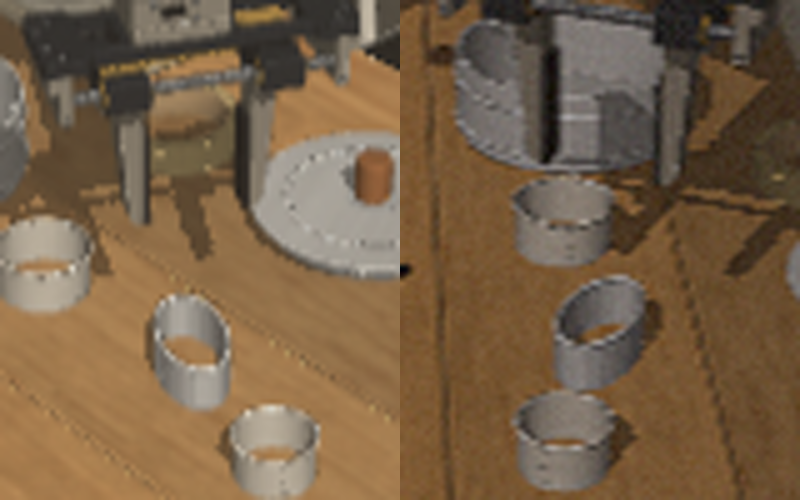

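```bash
python3 -m inch '0 0 -0.3 0 1;0 0 -0.6 0 1;0 0 -0.64 0 1;0 0 -0.64 0 1;0 0 -0.64 0 1' 15; python3 -m inch '0 0 -0.015 0 1;0 0 -0.03 0 1;0 0 -0.03 0 1'
```

```text
time: 5.1
position: [0.4683, -0.008, 0.0302]
eef_rot: [179.9, -0.1, 64.4]
wrist_force: [0.2, 0.1, -0.1]
grip_width: 1.002
finger_force: 0.0
time: 5.48
position: [0.467, -0.008, 0.0243]
eef_rot: [180.0, -0.0, 64.4]
wrist_force: [0.2, 0.8, -0.4]
grip_width: 1.0
finger_force: 0.0
```

```bash
python3 -m inch '0 0 -0.015 0 1;0 0 -0.03 0 1;0 0 -0.03 0 1';python3 -m inch '0 0 -0.015 0 1;0 0 -0.03 0 1;0 0 -0.03 0 1';  python3 - <<'E'
from h import *
a=snap("scene","s3");b=snap("side","s4")
s=bot.get_state();p=s["position"];print(p,s["grip_width"],s["wrist_force"])
A=np.hstack([cv2.resize(a["img"][170:250,286:350],(400,500),interpolation=cv2.INTER_CUBIC),cv2.resize(b["img"][170:250,276:340],(400,500),interpolation=cv2.INTER_CUBIC)]);cv2.imwrite("pics/cropF.png",A[:,:,::-1])
E
```

```text
time: 5.85
position: [0.4669, -0.0079, 0.0194]
eef_rot: [-180.0, 0.0, 64.4]
wrist_force: [-0.1, -0.0, -0.6]
grip_width: 0.995
finger_force: 0.0
time: 6.22
position: [0.4669, -0.0079, 0.015]
eef_rot: [-180.0, 0.0, 64.4]
wrist_force: [0.3, 0.2, -0.7]
grip_width: 0.999
finger_force: 0.0
[ 0.46706738 -0.00795399  0.01516113] 0.9996374601797801 [-0.13615732 -0.42695089 -0.07179905]
```

View pics/cropF.png

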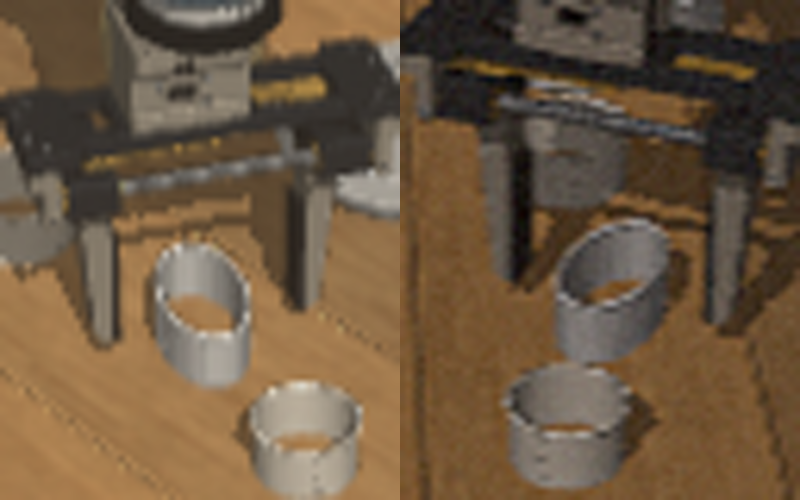

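```bash
python3 - <<'E'
from h import *
a=np.load("s3.npz");b=np.load("s4.npz");p=np.array([.467,-.008,0]);t=np.radians(-25.6);u=np.array([np.cos(t),np.sin(t),0])
print("seen scene",[(105/6.25+286,345/6.25+170),(305/6.25+286,308/6.25+170)],"side",[(112/6.25+276,283/6.25+170),(318/6.25+276,325/6.25+170)])
for z in(-.01,0,.01,.02): print(z,proj(a,[p-.054*u+[0,0,z],p+.054*u+[0,0,z]]).round(1).tolist(),proj(b,[p-.054*u+[0,0,z],p+.054*u+[0,0,z]]).round(1).tolist())
E
```

```text
seen scene [(302.8, 225.2), (334.8, 219.28)] side [(293.92, 215.28), (326.88, 222.0)]
-0.01 [[301.5, 228.6], [334.1, 222.7]] [[292.6, 219.7], [326.9, 226.9]]
0 [[301.4, 226.1], [334.1, 220.2]] [[292.6, 216.9], [327.1, 224.0]]
0.01 [[301.3, 223.6], [334.2, 217.7]] [[292.6, 214.0], [327.2, 221.1]]
0.02 [[301.3, 221.0], [334.2, 215.2]] [[292.6, 211.1], [327.3, 218.2]]
```

```bash
python3 -m inch '0 0 0 0 -1;0 0 0 0 -1;0 0 0 0 -1;0 0 0 0 -1;0 0 0 0 -1;0 0 0 0 -1;0 0 0 0 -1' 15
```

```text
time: 7.2
position: [0.467, -0.0079, 0.0152]
eef_rot: [-180.0, 0.0, 64.4]
wrist_force: [-0.2, -0.2, 0.4]
grip_width: 0.496
finger_force: 15.0
```

```bash
python3 -m inch '0 0 0.3 0 -1;0 0 0.65 0 -1;0 -0.3 0.67 0 -1;0 -0.65 0.67 0 -1;0 -1 0.67 0 -1;0 -1 0.67 0 -1;0 -1 0.67 0 -1' 15; python3 - <<'E'
from h import *
w=snap("wrist","w4");b=snap("side","s5");a=snap("scene","s6")
s=bot.get_state();print(s["position"],s["grip_width"],s["finger_force"])
A=np.vstack([np.hstack([cv2.resize(a["img"][180:300,320:440],(400,400),interpolation=cv2.INTER_CUBIC),cv2.resize(b["img"][200:320,270:390],(400,400),interpolation=cv2.INTER_CUBIC)]),np.hstack([cv2.resize(w["img"],(320,200)),np.zeros((200,480,3),np.uint8)])]);cv2.imwrite("pics/cropG.png",A[:,:,::-1])
E
```

```text
time: 8.07
position: [0.4666, -0.1577, 0.1154]
eef_rot: [-180.0, -0.0, 64.4]
wrist_force: [-0.3, 0.4, 0.3]
grip_width: 0.497
finger_force: 15.0
[ 0.46694134 -0.15682292  0.11556858] 0.49283758414126616 14.999975954415277
```

```bash
python3 - <<'E'
from h import *
a=np.load("s1.npz");b=np.load("s2.npz")
P=[ray(a,200+x/3.333,145+y/3.333,.03) for x,y in[(632,315),(762,385),(645,473),(507,408)]];print(P,np.mean(P,0))
P=[ray(b,x,y,.03) for x,y in[(284,266),(355,260),(368,300),(291,307)]];print(P,np.mean(P,0))
E
```

```text
[array([ 0.5449, -0.2371]), array([ 0.5561, -0.3706]), array([ 0.4059, -0.3727]), array([ 0.3784, -0.2478])] [ 0.471325 -0.30705 ]
[array([ 0.382 , -0.2494]), array([ 0.5547, -0.2412]), array([ 0.5558, -0.3789]), array([ 0.3908, -0.3845])] [ 0.470825 -0.3135  ]
```

```bash
python3 -m inch '0.02 -0.35 0 0 -1;0.02 -0.7 0 0 -1;0.02 -1 0 0 -1;0.02 -1 0 0 -1;0.02 -1 -0.25 0 -1;0.02 -1 -0.5 0 -1;0.02 -1 -0.58 0 -1;0.02 -1 -0.6 0 -1;0.02 -1 -0.6 0 -1;0.02 -1 -0.6 0 -1;0.02 -1 -0.6 0 0.4;0.02 -1 -0.6 0 0.4;0.02 -1 -0.6 0 0.4;0.02 -1 -0.6 0 0.4;0.02 -1 -0.3 0 0.4;0.02 -1 0 0 0.4;0.02 -1 0 0.142 1;0.02 -1 0 0.142 1;0.02 -1 0 0.142 1' 15; python3 - <<'E'
from h import *
w=snap("wrist","w5");snap("side","s7");snap("scene","s8")
m=lambda d:d
print(proj(w,[[.47,-.309,.036],[.38,-.245,.03],[.55,-.375,.03]]).round())
im=cv2.cvtColor(w["img"],cv2.COLOR_RGB2HSV)
E
```

```text
time: 10.6
position: [0.47, -0.3079, 0.1158]
eef_rot: [180.0, 0.0, 90.2]
wrist_force: [-0.2, -0.3, -0.5]
grip_width: 0.988
finger_force: 0.0
[[317. 210.]
 [199. 126.]
 [410. 282.]]
```

```bash
python3 -m inch '-0.22 0.4 0 0 1;-0.22 0.8 0 0 1;-0.22 1 0 0 1;-0.22 1 0 0 1' 15; python3 -m inch '0 0.3 0 0 1;0 0.3 -0.3 0 1;0 0.3 -0.55 0 1;0 0.3 -0.67 0 1;0 0.3 -0.67 0 1;0 0.3 -0.67 0 -1;0 0.3 -0.67 0 -1;0 0.3 -0.67 0 -1;0 0.3 -0.67 0 -1;0 0.3 -0.67 0 -1;0 0.3 -0.67 0 -1;0 0.3 -0.67 0 -1' 12
```

```text
time: 11.25
position: [0.4368, -0.1562, 0.1158]
eef_rot: [-180.0, -0.0, 90.1]
wrist_force: [1.2, 0.3, 0.1]
grip_width: 1.0
finger_force: 0.0
time: 12.75
position: [0.4371, -0.113, 0.0155]
eef_rot: [180.0, 0.0, 90.0]
wrist_force: [-1.8, 0.2, 7.6]
grip_width: 0.56
finger_force: 12.0
```

```bash
python3 -m inch '0 0 0.3 0 -1;0 0 0.6 0 -1;0 0.3 1 0 -1;0 0.6 1 0 -1;0 1 1 0 -1;0 1 1 0 -1' 12; python3 -m inch '0.2 0.4 0.3 0 -1;0.2 0.8 0.6 0 -1;0.2 1 0.9 0 -1;0.2 1 0.9 0 -1;0.2 1 0.9 0 -1;0.2 1 0.9 0 -1'; python3 - <<'E'
from h import *
w=snap("wrist","w6");s=bot.get_state();print(s["position"],s["grip_width"])
print(proj(w,[[.48,.3,.06],[.48,.3,0],[.456,.126,.032]]).round())
A=np.zeros((600,800,3),np.uint8);A[:350,:560]=cv2.resize(w["img"][:250,120:520],(560,350),interpolation=cv2.INTER_CUBIC)
t=np.load("s8.npz")["img"];A[350:,:300]=cv2.resize(t[235:310,345:435],(300,250),interpolation=cv2.INTER_CUBIC)
t=np.load("w5.npz")["img"];A[350:,300:700]=cv2.resize(t,(400,250),interpolation=cv2.INTER_AREA)
cv2.imwrite("pics/cropH.png",A[:,:,::-1])
E
```

```text
time: 13.5
position: [0.4369, 0.0404, 0.1655]
eef_rot: [180.0, -0.0, 90.3]
wrist_force: [-0.8, -0.6, 0.1]
grip_width: 0.56
finger_force: 12.0
time: 14.25
position: [0.4662, 0.1853, 0.2982]
eef_rot: [-179.8, 0.1, 89.9]
wrist_force: [-0.5, -0.8, -0.5]
grip_width: 0.558
finger_force: 12.0
[0.46621551 0.18534456 0.298293  ] 0.5626435036932721
[[330.  76.]
 [328.  81.]
 [311. 212.]]
```

View pics/cropH.png

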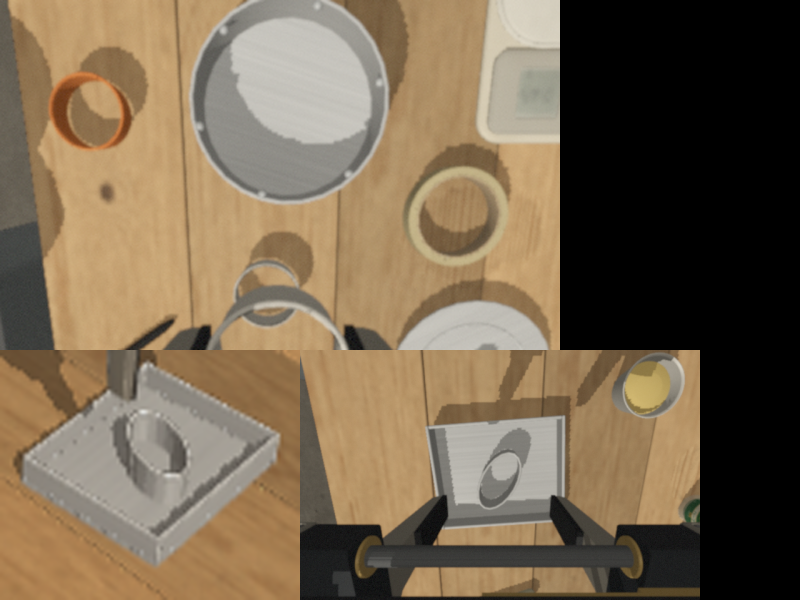

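```bash
python3 - <<'E'
from h import *
w=np.load("w6.npz");R=lambda x,y,z:ray(w,x/1.4+120,y/1.4,z)
print("tin",R(289,100,.06),"w",R(388,100,.06)-R(190,100,.06),R(289,-3,.06)-R(289,203,.06))
B=np.array([R(x,y,.055) for x,y in[(317,6),(378,82),(348,175),(262,193),(200,126),(223,30)]]);print("beads",B.mean(0),np.linalg.norm(B-B.mean(0),axis=1).round(4))
print("L",R(266,292,.032),"tape",R(458,217,.025))
E
```

```text
tin [0.4759 0.3046] w [ 1.639e-01 -1.000e-04] [-0.0011  0.16  ]
beads [0.47516667 0.30163333] [0.0772 0.0766 0.0781 0.0765 0.0766 0.0774]
L [0.4551 0.131 ] tape [0.639  0.2039]
```

```bash
python3 -m inch '0 0.1 0 0 -1;0 0.2 0 0 -1;0 0.2 0 0 -1;0 0.2 0 0 -1;0 0.2 0 0 -1' 12; cat > fit.py <<'E'
from h import *
def fit(d,x,y,circ,rng=.012,amin=0,amax=360):
    g=cv2.GaussianBlur(cv2.cvtColor(d["img"],cv2.COLOR_RGB2GRAY),(0,0),1).astype(np.float32)
    G=np.hypot(cv2.Sobel(g,-1,1,0),cv2.Sobel(g,-1,0,1))
    t=np.radians(np.arange(amin,amax,2));best=[]
    for dx in np.arange(-rng,rng+1e-6,.0005):
        for dy in np.arange(-rng,rng+1e-6,.0005):
            s=0
            for r,z in circ:
                q=proj(d,np.c_[x+dx+r*np.cos(t),y+dy+r*np.sin(t),0*t+z]).astype(np.float32)
                v=cv2.remap(G,q[:,:1],q[:,1:],cv2.INTER_LINEAR);s+=np.minimum(v,80).mean()
            best.append((s,x+dx,y+dy))
    b=sorted(best)[::-1];return np.round(b[0],4),np.round(np.mean(b[:10],0),4)
E
python3 - <<'E'
from fit import *
w=snap("wrist","w7");print(bot.get_state()["position"])
print("tin",*fit(w,.4755,.302,[(.083,.06)]),*fit(w,.4755,.302,[(.083,.06),(.080,.06)]))
v=np.load("w1.npz")
print("L",*fit(v,.456,.126,[(.033,.032)]));print("lid",*fit(v,.671,.036,[(.085,.021)]));print("knob",*fit(v,.671,.036,[(.013,.053)]))
for n in("s1","s2"):
  q=np.load(n+".npz");print(n,"tin",*fit(q,.4755,.302,[(.083,.06)]),"lid",*fit(q,.671,.036,[(.085,.021)]))
E
```

```text
time: 14.92
position: [0.467, 0.2169, 0.3001]
eef_rot: [-180.0, 0.0, 90.0]
wrist_force: [0.2, -0.2, -0.5]
grip_width: 0.564
finger_force: 12.0
[0.46704201 0.21685431 0.30022022]
tin [59.7672  0.475   0.3015] [58.7314  0.476   0.3021] [132.9929   0.4765   0.304 ] [131.4664   0.4762   0.3036]
L [70.3202  0.456   0.128 ] [68.8106  0.4558  0.1279]
lid [6.70526e+01 6.69500e-01 3.40000e-02] [6.67319e+01 6.69500e-01 3.41000e-02]
knob [7.60674e+01 6.69500e-01 3.45000e-02] [7.58208e+01 6.69600e-01 3.42000e-02]
s1 tin [42.7715  0.479   0.3   ] [42.728   0.4786  0.2996] lid [6.78786e+01 6.67000e-01 3.20000e-02] [6.77886e+01 6.67000e-01 3.21000e-02]
s2 tin [58.3708  0.479   0.304 ] [58.2838  0.479   0.304 ] lid [6.98223e+01 6.69000e-01 3.15000e-02] [6.96632e+01 6.69300e-01 3.18000e-02]
```

```bash
python3 -m inch '0.063 0.3 -0.3 0 -1;0.063 0.6 -0.6 0 -1;0.063 0.81 -1 0 -1;0.063 0.81 -1 0 -1;0.063 0.81 -1 0 -1;0.063 0.81 -1 0 -1' 12; python3 -m inch '0 0 -0.3 0 -1;0 0 -0.6 0 -1;0 0 -0.8 0 -1;0 0 -0.84 0 -1;0 0 -0.87 0 -1;0 0 -0.87 0 -1;0 0 -0.87 0 -1'
```

```text
time: 15.72
position: [0.4777, 0.3383, 0.1524]
eef_rot: [179.9, -0.1, 90.0]
wrist_force: [0.9, -0.3, -0.2]
grip_width: 0.563
finger_force: 12.0
time: 16.6
position: [0.4772, 0.339, 0.0209]
eef_rot: [179.9, -0.1, 90.0]
wrist_force: [0.4, -0.6, -0.7]
grip_width: 0.561
finger_force: 12.0
```

```bash
python3 -m inch '0 0 0 0 0.35;0 0 0 0 0.35;0 0 0 0 0.35;0 0 0 0 0.35;0 0 0.2 0 0.35;0 0 0.5 0 0.35;0 0 0.75 0 0.35;0 -0.3 0.8 0 1;0 -0.7 0.8 0 1;0 -1 0.8 0 1;0 -1 0.8 0 1;0 -1 0.8 0 1' 12; python3 - <<'E'
from fit import *
w=snap("wrist","w8");print(bot.get_state()["position"])
print("S",*fit(w,.4765,.3385,[(.027,.033)]),"tin",*fit(w,.4765,.3025,[(.083,.06),(.08,.06)]))
print("L",*fit(w,.456,.128,[(.033,.032)]))
E
```

```text
time: 18.1
position: [0.4769, 0.1889, 0.1399]
eef_rot: [180.0, -0.0, 90.0]
wrist_force: [-0.1, 0.5, 0.1]
grip_width: 0.998
finger_force: 0.0
[0.47682874 0.1893644  0.13979946]
S [29.8157  0.4845  0.3305] [29.6298  0.482   0.333 ] tin [90.2039  0.4755  0.3025] [87.2325  0.4752  0.3028]
L [62.4484  0.454   0.1285] [60.9691  0.4547  0.1286]
```

```bash
python3 -m inch '-0.137 -0.4 0 0 1;-0.137 -0.4 -0.1 0 1;-0.137 -0.4 -0.4 0 1;-0.137 -0.4 -0.7 0 1;-0.137 -0.4 -0.83 0 1;-0.137 -0.4 -0.83 0 1;-0.137 -0.4 -0.83 0 -1;-0.137 -0.4 -0.83 0 -1;-0.137 -0.4 -0.83 0 -1;-0.137 -0.4 -0.83 0 -1;-0.137 -0.4 -0.83 0 -1;-0.137 -0.4 -0.83 0 -1;-0.137 -0.4 -0.3 0 -1;-0.137 -0.4 0 0 -1;-0.137 -0.4 0.2 0 -1;-0.137 -0.4 0.2 0 -1' 12
```

```text
time: 20.15
position: [0.4575, 0.1289, 0.1721]
eef_rot: [179.7, -0.1, 90.0]
wrist_force: [-0.6, 0.1, -1.3]
grip_width: 0.69
finger_force: 12.0
```

```bash
python3 -m inch '0.137 0.4 0 0 -1;0.137 0.8 0 0 -1;0.137 0.95 0 0 -1;0.137 0.95 0 0 -1;0.137 0.95 0 0 -1;0.137 0.95 0 0 -1' 12; python3 - <<'E'
from fit import *
w=snap("wrist","w9");print(bot.get_state()["position"])
print(proj(w,[[.4765,.3385,.033]]))
print("S",*fit(w,.4765,.3385,[(.027,.033)]),*fit(w,.4765,.3385,[(.025,.003)]),"tin",*fit(w,.4765,.3025,[(.083,.06),(.08,.06)],amin=-20,amax=200))
E
```

```text
time: 20.9
position: [0.4764, 0.2697, 0.1694]
eef_rot: [-180.0, 0.0, 89.9]
wrist_force: [0.0, -0.1, 0.3]
grip_width: 0.685
finger_force: 12.0
[0.47650479 0.26982685 0.16962164]
[[317.49540481 117.59084346]]
S [64.1494  0.4775  0.3365] [61.5343  0.4778  0.3364] [67.9949  0.4775  0.3335] [66.1215  0.4765  0.3342] tin [147.2754   0.4755   0.302 ] [142.8379   0.4751   0.3018]
```

```bash
python3 -m inch '0 0 -0.3 0 -1;0 0 -0.6 0 -1;0 0 -0.85 0 -1;0 0 -0.95 0 -1;0 0 -1 0 -1;0 0 -1 0 -1;0 0 -1 0 -1;0 0 -1 0 0.58;0 0 -1 0 0.58;0 0 -1 0 0.58;0 0 -1 0 0.58;0 0 -0.9 0 0.58;0 0 -0.7 0 0.58;0 0 -0.4 0 0.58;0 0 0 0 0.58;0 0 0.3 0 1;0 -0.3 0.6 0 1;0 -0.3 0.6 0 1;0 -0.3 0.6 0 1' 12; python3 - <<'E'
from fit import *
w=snap("wrist","w10");print(bot.get_state()["position"])
print("S",*fit(w,.4765,.3385,[(.027,.033)]),"L",*fit(w,.4765,.271,[(.033,.035)]),*fit(w,.4765,.271,[(.033,.043)]),"tin",*fit(w,.4765,.3025,[(.083,.06),(.08,.06)]))
A=w["img"];cv2.imwrite("pics/w10.png",A[:,:,::-1])
E
```

```text
time: 23.32
position: [0.4763, 0.226, 0.26]
eef_rot: [180.0, -0.0, 90.0]
wrist_force: [-1.0, -0.1, -0.8]
grip_width: 0.996
finger_force: 0.0
[0.47595369 0.22616823 0.25916957]
S [67.4288  0.478   0.335 ] [65.6682  0.4783  0.3351] L [57.8277  0.479   0.2695] [56.86    0.478   0.2698] [48.9749  0.476   0.271 ] [48.1777  0.477   0.2708] tin [136.2075   0.475    0.3015] [131.6891   0.4752   0.3024]
```

```bash
python3 -m inch '0.3 -0.3 -0.1 0 1;0.6 -0.6 -0.3 0 1;0.9 -0.9 -0.5 0 1;1 -1 -0.6 0 1;1 -1 -0.6 0 1;1 -1 -0.6 0 1' 12; python3 -m inch '0.287 -0.28 0 0 1;0.287 -0.28 -0.1 0 1;0.287 -0.28 -0.4 0 1;0.287 -0.28 -0.7 0 1;0.287 -0.28 -0.8 0 1;0.287 -0.28 -0.84 0 1;0.287 -0.28 -0.867 0 1;0.287 -0.28 -0.867 0 1'
```

```text
time: 24.12
position: [0.6256, 0.0769, 0.1687]
eef_rot: [-179.9, -0.0, 90.0]
wrist_force: [-0.0, -0.5, 0.2]
grip_width: 1.002
finger_force: 0.0
time: 25.12
position: [0.6703, 0.0342, 0.0408]
eef_rot: [179.9, -0.0, 90.0]
wrist_force: [0.0, 1.5, -0.0]
grip_width: 0.997
finger_force: 0.0
```

```bash
python3 -m inch '0 0 0 0 -1;0 0 0 0 -1;0 0 0 0 -1;0 0 0 0 -1;0 0 0 0 -1;0 0 0 0 -1;0 0 0 0 -1;0 0 0 0 -1;0 0 0 0 -1' 40
```

```text
time: 26.25
position: [0.6696, 0.034, 0.0396]
eef_rot: [180.0, 0.0, 90.0]
wrist_force: [1.3, 0.2, -0.6]
grip_width: 0.269
finger_force: 40.0
```

```bash
python3 -m inch '0 0 0.1 0 -1;0 0 0.4 0 -1;0 0 0.7 0 -1;0 0 0.867 0 -1;-0.2 0.2 0.867 0 -1;-0.4 0.4 0.867 0 -1;-0.6 0.6 0.867 0 -1;-0.8 0.8 0.867 0 -1;-0.95 0.95 0.867 0 -1;-1 1 0.867 0 -1;-1 1 0.867 0 -1;-1 1 0.867 0 -1;-1 1 0.867 0 -1' 40;python3 - <<'E'
from fit import *
w=snap("wrist","w11");s=bot.get_state();print(s["position"],s["grip_width"],s["wrist_force"])
p=s["position"]
for z in (-.023,-.019,-.015):
  print(z,*fit(w,p[0],p[1],[(.085,p[2]+z)],amin=20,amax=160))
b=snap("side","s12");a=snap("scene","s13")
for d in(a,b): print(*fit(d,p[0],p[1],[(.085,p[2]-.019)]))
print("tin",*fit(w,.4755,.302,[(.083,.06),(.08,.06)],rng=.008))
E
```

```text
time: 27.88
position: [0.5202, 0.1834, 0.1697]
eef_rot: [180.0, 0.0, 89.9]
wrist_force: [0.2, -0.5, -2.3]
grip_width: 0.266
finger_force: 40.0
[0.52008376 0.18343241 0.16958157] 0.267897367849463 [ 0.2055251   0.21870943 -2.15889777]
-0.023 [57.7984  0.5206  0.1834] [54.6567  0.5207  0.1831]
-0.019 [58.7765  0.5211  0.1824] [55.2079  0.5207  0.1824]
-0.015 [50.8004  0.5206  0.1819] [49.0672  0.5206  0.1819]
[69.5355  0.5186  0.1784] [69.4841  0.5185  0.1775]
[68.3207  0.5191  0.1834] [68.2687  0.5191  0.1838]
tin [53.6841  0.4755  0.3025] [52.8011  0.4752  0.3027]
```

```bash
python3 -m inch '-0.1 0.3 0 0 -1;-0.2 0.55 0 0 -1;-0.29 0.79 0 0 -1;-0.29 0.79 0 0 -1;-0.29 0.79 -0.15 0 -1;-0.29 0.79 -0.3 0 -1;-0.29 0.79 -0.4 0 -1;-0.29 0.79 -0.45 0 -1;-0.29 0.79 -0.45 0 -1;-0.29 0.79 -0.45 0 -1' 40; python3 - <<'E'
from fit import *
p=bot.get_state()["position"]
b=snap("side","s14");a=snap("scene","s15")
for n,d in(("s2",b),("s1",a)):
  print(*fit(d,p[0],p[1],[(.085,p[2]-.019)]))
E
```

```text
time: 29.28
position: [0.4766, 0.3028, 0.1029]
eef_rot: [179.9, -0.0, 90.0]
wrist_force: [0.8, 0.4, -1.9]
grip_width: 0.265
finger_force: 40.0
[72.5226  0.4776  0.3018] [72.4892  0.4775  0.3017]
[77.5011  0.4781  0.3013] [77.4759  0.4778  0.301 ]
```

```bash
python3 -m inch '0 0 -0.02 0 -1;0 0 -0.04 0 -1;0 0 -0.067 0 -1;0 0 -0.067 0 -1' 40; python3 -m inch '0 0 -0.01 0 -1;0 0 -0.02 0 -1;0 0 -0.02 0 -1'
```

```text
time: 29.88
position: [0.4757, 0.3023, 0.0916]
eef_rot: [-180.0, 0.0, 90.0]
wrist_force: [1.0, -0.5, -1.0]
grip_width: 0.268
finger_force: 40.0
time: 30.25
position: [0.4761, 0.3027, 0.0893]
eef_rot: [180.0, -0.0, 90.0]
wrist_force: [-1.7, 0.5, 0.2]
grip_width: 0.265
finger_force: 40.0
```

Contact starts; now press slowly.

```bash
python3 -m inch '0 0 -0.01 0 -1;0 0 -0.02 0 -1;0 0 -0.02 0 -1'; python3 -m inch '0 0 -0.01 0 -1;0 0 -0.02 0 -1;0 0 -0.02 0 -1'; python3 -m inch '0 0 -0.01 0 -1;0 0 -0.015 0 -1;0 0 -0.015 0 -1'
```

```text
time: 30.62
position: [0.4762, 0.3031, 0.0864]
eef_rot: [180.0, -0.1, 90.0]
wrist_force: [-1.7, 3.0, 0.8]
grip_width: 0.261
finger_force: 40.0
time: 31.0
position: [0.4756, 0.302, 0.0823]
eef_rot: [-179.9, 0.1, 90.0]
wrist_force: [0.4, 0.3, -8.2]
grip_width: 0.267
finger_force: 40.0
time: 31.38
position: [0.4757, 0.3022, 0.0815]
eef_rot: [-180.0, 0.0, 90.0]
wrist_force: [-4.5, -1.1, 7.8]
grip_width: 0.264
finger_force: 40.0
```

```bash
python3 -m inch '0 0 -0.005 0 -1;0 0 -0.01 0 -1;0 0 -0.01 0 -1'; python3 -m inch '0 0 -0.005 0 -1;0 0 -0.01 0 -1;0 0 -0.01 0 -1'
```

```text
time: 31.75
position: [0.4757, 0.3022, 0.0814]
eef_rot: [-180.0, 0.0, 90.0]
wrist_force: [-10.2, -3.3, 24.1]
grip_width: 0.266
finger_force: 40.0
time: 32.12
position: [0.4757, 0.3023, 0.0813]
eef_rot: [-180.0, 0.0, 90.0]
wrist_force: [-14.6, -6.3, 39.8]
grip_width: 0.266
finger_force: 40.0
```

```bash
python3 -m inch '0 0 0.01 0 -1;0 0 0.02 0 -1;0 0 0.02 0 -1;0 0 0.02 0 0;0 0 0.02 0 0;0 0 0.02 0 0;0 0 0.02 0 0;0 0 0.02 0 0;0 0 0.02 0 0;0 0 0.1 0 0;0 0 0.3 0 0;0 0 0.7 0 0.5;0 0 1 0 1;0 -0.4 1 0 1;0 -0.8 1 0 1;0 -0.8 1 0 1;0 -0.8 1 0 1;0 -0.8 1 0 1'; python3 - <<'E'
from fit import *
w=snap("wrist","w16");b=snap("side","s17");a=snap("scene","s18")
for n,d in(("w",w),("side",b),("scene",a)):
  print(n,[(z,fit(d,.476,.302,[(.085,z)],rng=.008)[0].tolist(),fit(d,.476,.302,[(.013,z+.032)],rng=.008)[0].tolist()) for z in(.059,.063,.067,.071)])
# bystanders: compare pre/post
for n,x,y,r,z in(("egg",.642,-.196,.0335,.042),("tape",.638,.198,.048,.025),("orange",.3,.3,.033,.032)):
  print(n,[fit(np.load(f),x,y,[(r,z)])[0].tolist() for f in("s1.npz","s18.npz","s2.npz","s17.npz")])
E
```

```text
time: 34.38
position: [0.4762, 0.1836, 0.2281]
eef_rot: [180.0, -0.0, 90.1]
wrist_force: [-0.0, 0.5, 0.3]
grip_width: 1.002
finger_force: 0.0
w [(0.059, [53.1498, 0.4755, 0.302], [74.7568, 0.4765, 0.301]), (0.063, [51.7154, 0.476, 0.302], [76.144, 0.4765, 0.3005]), (0.067, [45.5675, 0.475, 0.303], [76.8067, 0.4765, 0.3]), (0.071, [40.8358, 0.4745, 0.3035], [77.1399, 0.476, 0.2995])]
side [(0.059, [60.2235, 0.4765, 0.3085], [56.3337, 0.4775, 0.31]), (0.063, [60.0523, 0.476, 0.2995], [59.9892, 0.468, 0.31]), (0.067, [60.1091, 0.4775, 0.294], [66.1793, 0.484, 0.31]), (0.071, [56.8805, 0.4775, 0.294], [79.3679, 0.477, 0.308])]
scene [(0.059, [66.9445, 0.4795, 0.305], [60.4727, 0.484, 0.31]), (0.063, [66.9556, 0.476, 0.2995], [65.278, 0.484, 0.31]), (0.067, [66.9621, 0.4725, 0.294], [67.2684, 0.484, 0.306]), (0.071, [62.0411, 0.471, 0.294], [69.2045, 0.468, 0.31])]
egg [[75.4344, 0.6345, -0.199], [75.5243, 0.6345, -0.199], [67.0737, 0.6395, -0.2], [67.2228, 0.6395, -0.2]]
tape [[68.7093, 0.64, 0.2055], [51.3011, 0.6325, 0.21], [51.7431, 0.65, 0.2], [54.4797, 0.65, 0.208]]
orange [[50.7909, 0.2905, 0.29], [41.0752, 0.2925, 0.288], [49.5287, 0.296, 0.303], [53.6161, 0.2975, 0.2965]]
```

```bash
python3 -c "
from station import bot
print(bot.job_done())"
```

```text
the job is handed in; nothing more can be done
None
```

The job is handed in at about 34 s of the 72 s: the crushed cutter is in the scrap tray, both round cutters stand side by side in the tin, and the lid is pressed home and released. The cup and tape were not touched, and the final press briefly read about 40 N at the wrist.

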